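# Nest the parts basket in its drip tray and push it through the washer's spring flaps

## Robot

A 6-joint arm with a two-finger parallel gripper is mounted at the origin on the work surface. World frame = base frame: x ahead of the robot, y to its left, z up, the work surface at z = 0. Lengths are in m, angles in rad, forces in N, time in s.
With the tool pointing down it reaches from about 0.3 to 0.775 m from the base axis. Payload 14.6 kg.
Tool frame: the origin (TCP) lies on the centre line of the jaws, within the pads' length; the fingertips stand 19 mm ahead of it and the grasp point (between the pads) is the TCP; y points along the fingers, x is the direction in which the jaws open and shut, and the axes are right-handed (so a half turn about y gives the same grasp; the last joint's range is limited). The gripper opens to 94 mm and grips with 3 to 60 N. Pads are 16 mm wide; open, the fingers measure 119 mm over their backs; the gripper's body (75 mm by 177 mm) begins 78 mm behind the grasp point.
Start: joints at [1.2, 0.3, 1.521, -0, 1.321, -0.067], TCP at [0.165, 0.525, 0.224] pointing down, gripper open.
Joint ranges: [-3.03, 3.03], [-0.79, 2.21], [0.23, 2.52], [-1.04, 4.18], [0, 3.07], [-2.55, 2.55]. Speed limits (rad/s): [2.22, 2.22, 2.57, 3.14, 3.14, 3.14].

## Interface

Orientations are given as [roll, pitch, yaw] about the fixed x, y, z axes, in that order (R = Rz(yaw) Ry(pitch) Rx(roll)).
In Python, from station import ctrl, optics gives the robot as it stands.
- The arm moves only by the tool jog_arm, never from a script. Its argument "targets" is a list of rows, each a list of 3 entries, a list of its own where there are three numbers: the finger opening in cm, from 0 to 9.4, then the shift along the tool's x, y, z in cm, then the turn about the tool's y in rad. A call has 1 to 10 rows; each row is the pose to reach, as a shift and turn from the pose commanded when the call began, along the tool's axes at that moment; what a row does not reach only later rows make up. A row lasts 1/10 s, in which the tool goes at most 50 mm and 8.59 degrees, less where a joint would pass 70% of its speed; a pose out of reach is approached as far as the arm can. A call with a gripper value outside its range is refused whole. The fingers move at their own pace and stop on an object; "grip_force" is the grip in N (left out, the last holds). Time passes only in rows, so rows that repeat a pose let the fingers close. It gives the time, the measured TCP pose, the force and the opening at its end, in the units of the state.
- ctrl.get_obs(): the state, without advancing time (a new reading comes with each control period).
- optics.camera(name): name is "side" or "top"; returns a dict with "img" (400x640x3 uint8, red, green, blue), "range_z" (400x640 float32, m along the optical axis (not along the pixel's ray), 0 where there is no reading), "camera_matrix" (3x3 intrinsics, pixels), "world_to_cam" (4x4, takes a point from world to camera coordinates). Camera axes: x right, y up, looking along -z (the intrinsics and any distortion apply to the point x, -y, -z); pixel columns grow to the right and rows downward; lengths in m; the calibration is good to about 2 mm. A picture is of the moment at which its call begins.
- ctrl.hand_in(): hands the job in, once; it reports no verdict.
The state is a dict: "time_s": time; "qpos": joint angles; "joint_vel": joint speeds; "tau": joint torques, N m; "ee_pos": TCP position; "eef_rot": TCP orientation; "force": force on the tool from outside, world axes, zero at the start; "moment": the same for the moment, N m; "grip_width": finger opening in m.
Only numpy, scipy, OpenCV 4.12 (cv2) and the standard library are available. Lean on these libraries where they do the work, as an engineer would, in place of code of your own. Each camera call takes 0.05 s, during which the arm holds its last target. There are 200 camera calls.

## Task

Load the parts washer: turn the parts basket so that its tapered nose matches the tapered nose of the drip tray waiting on the washer's infeed lane, and lower it fully home into that tray. Then push the loaded tray along the lane, through the pair of spring flaps, until it is so far in that both flaps swing shut behind it. Keep the basket upright and leave the jar, pulley and spanner where they are.

Things in the scene. Friction and masses are not known exactly. Their poses are not given: they have to be found in the camera images.
- washer: Fixed bench-top parts washer. Origin on the bench top, on the lane's centre line, below the line of the shut flaps; +y = push direction into the machine, x across, z up. Deck 190 wide, 15 thick, y -275 to +310. Before the flaps: guides 12 high above the deck, inner faces at x = -60 and +60. Past them: walls 60 high, inner faces at x = -82 and +82. Blue cabinet from y = 310 (320 high).
- sill (a point): Deck surface under the meeting edges of the shut flaps: washer (0, 0, 15). The lane is open above from the outer end to y = 150, so fingers can push straight in from above, between the flaps; from y = 150 to 310 a pale see-through roof, 63 above the deck (top at 82 above the bench). Two posts 66 high above the deck beside the flaps (x 69 to 85 either side).
- tray: Drip tray: open dark steel tray, 350 g, on the lane's deck between the guides, nose towards the flaps. Six-sided, 150 long (y), 110 wide (x): square rear at y = -75, straight sides to y = +25, then tapering to a 50 wide nose at y = +75. Walls 3 thick, 18 high; floor 3 thick. Origin: mid length and width, underside; z up. The basket fits inside with about 3 play all round.
- tray_nose (a point): Middle of the tray's nose end, at its underside: tray frame (0, 75, 0).
- basket: Parts basket: open bright steel tray on the bench, 400 g, same outline as the tray but 138 long (y), 98 wide (x): square rear at y = -69, taper from y = +22 to a 44 wide nose at y = +69. Walls 24 high; fixed flanges inside, up to 19 high. Origin: mid length and width, underside; z up. Yaw within 1.7 of the washer's. Fully home: origin 3 above the tray's, in line, same yaw.
- basket_nose (a point): Middle of the basket's nose end, at its underside: basket frame (0, 69, 0).
- handle (a point): Middle of the basket's handle, basket frame (0, 0, 49): a straight bar 10 wide (x), 10 high, 64 long (y), top 54 above the basket's underside, on two posts at y = -28 and +28. Free space below and beside it.
- jar: Bystander: round jar with white lid, 60 across, 85 high. Origin: centre of its underside. Leave it alone.
- pulley: Bystander: grooved aluminium pulley lying flat, 72 across, 34 high. Origin: centre of its underside. Leave it alone.
- spanner: Bystander: steel spanner lying flat, about 160 long. Origin near its middle. Leave it alone.
- flap_near (a joint): Flap on the robot's side. Aluminium leaf 64 long, 3 thick, 55 high (3 to 58 above the deck), 60 g, on an upright hinge at washer (-68, 0); with its twin it closes the lane. Joint (rad): 0 = shut across the lane; grows as its free edge swings inward (washer +y), to 1.55; never outward. A light spring (0.03 N m when shut, 0.075 when open) shuts it once nothing is within about 70 past the flap line.
- flap_far (a joint): Flap on the far side. Aluminium leaf 64 long, 3 thick, 55 high (3 to 58 above the deck), 60 g, on an upright hinge at washer (+68, 0); with its twin it closes the lane. Joint (rad): 0 = shut across the lane; grows as its free edge swings inward (washer +y), to 1.55; never outward. A light spring (0.03 N m when shut, 0.075 when open) shuts it once nothing is within about 70 past the flap line.
There are look-alikes about, which are no part of the job. What is meant by the tray is not brown, and is the larger of those in its own colour.

How it is judged:
By the outcome, as a careful person would: the job done as asked, in the order asked, and still so for the second after the job is handed in, with the robot touching nothing.
It also fails if it takes over 59 s, if anything falls off the work surface, if the arm or the gripper's body presses on something with over 40 N, if the wrist force passes 120 N, or if a joint passes its speed limit or range.

## Working session

There is one attempt and no reset: what is moved stays moved. The work goes in short steps, Python scripts to look and compute and a tool call to move; the robot and the scene stay as the last step left them, time stands still between calls to the robot, and variables do not carry over. Pictures are saved under pics/ and viewed, about 8 in all and at most 12, crops included, and the job is handed in when it is done.

Besides the shell and the picture viewer there is one more tool, called after "Request:" as a command line: name --argument value ..., lists and objects as JSON in quotes. jog_arm: Moves the arm, as the interface text tells. Its arguments: {"type":"object","properties":{"targets":{"type":"array","items":{"type":"array"}},"grip_force":{"type":"number"}},"required":["targets"]}

```bash
mkdir -p pics; cat > h.py <<'E'
from station import ctrl, optics
import numpy as np, cv2
from scipy.spatial.transform import Rotation as R
def grab(n):
    c=optics.camera(n); np.savez('last_'+n,**c); return c
def world(c):
    z=c['range_z'].astype(float); K=c['camera_matrix']; v,u=np.mgrid[:z.shape[0],:z.shape[1]]
    p=np.stack([(u-K[0,2])/K[0,0]*z,-(v-K[1,2])/K[1,1]*z,-z,np.ones_like(z)],-1)
    w=p@np.linalg.inv(c['world_to_cam']).T; w=w[...,:3]; w[z==0]=np.nan; return w
def pix(c,P):
    P=np.atleast_2d(P); q=np.c_[P,np.ones(len(P))]@c['world_to_cam'].T; K=c['camera_matrix']
    return np.c_[K[0,2]+K[0,0]*q[:,0]/-q[:,2],K[1,2]-K[1,1]*q[:,1]/-q[:,2]]
E
python3 - <<'E'
from h import *
for n in('top','side'):
    c=grab(n); cv2.imwrite(f'pics/{n}0.png',c['img'][...,::-1]); print(c.keys(),c['camera_matrix'],c['world_to_cam'])
o=ctrl.get_obs(); print(o)
E
```

```text
dict_keys(['img', 'range_z', 'camera_matrix', 'world_to_cam']) [[360.89618143   0.         326.55881274]
 [  0.         360.89618143 203.10475921]
 [  0.           0.           1.        ]] [[-0.00919854 -0.99981925  0.0166388  -0.15364326]
 [ 0.98073915 -0.00577391  0.19523671 -0.51732282]
 [-0.19510535  0.01811421  0.980615   -0.90195833]
 [ 0.          0.          0.          1.        ]]
dict_keys(['img', 'range_z', 'camera_matrix', 'world_to_cam']) [[449.03371699   0.         321.53906238]
 [  0.         449.03371699 204.41907659]
 [  0.           0.           1.        ]] [[ 9.91271374e-01 -1.31834795e-01  8.06023986e-04 -5.31431435e-01]
 [ 8.19807379e-02  6.21181585e-01  7.79366792e-01  1.11039536e-02]
 [-1.03248349e-01 -7.72497912e-01  6.26567438e-01 -1.00492150e+00]
 [ 0.00000000e+00  0.00000000e+00  0.00000000e+00  1.00000000e+00]]
{'time_s': 0.1, 'qpos': array([ 1.20038687e+00,  3.00412473e-01,  1.52147349e+00, -2.42718440e-05,
        1.32070444e+00, -6.66021327e-02]), 'joint_vel': array([-0.00016386, -0.00260431, -0.00217068, -0.00030688, -0.00014479,
       -0.00194574]), 'tau': array([ 1.58949773e-03, -5.32643652e+01, -3.53283548e+01,  7.09891599e-02,
        2.34922307e-02, -8.14880946e-05]), 'ee_pos': array([0.16447257, 0.52462291, 0.22396399]), 'eef_rot': array([-1.57075338e+00,  9.97101291e-04,  1.26699505e+00]), 'force': array([ 0.00573147,  0.13394549, -0.19430624]), 'moment': array([ 0.04287518,  0.01560128, -0.0151623 ]), 'grip_width': 0.09418771512625969}
```

View pics/top0.png

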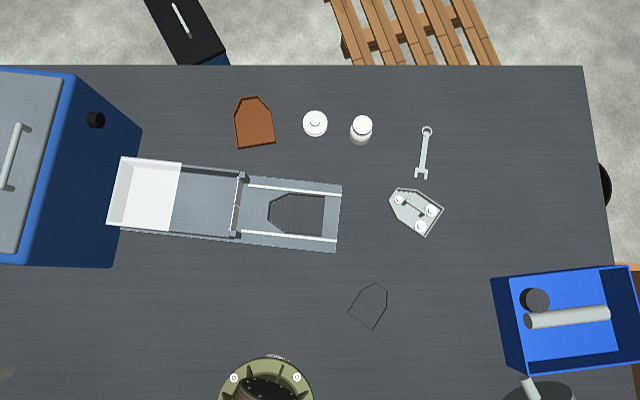

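View pics/side0.png

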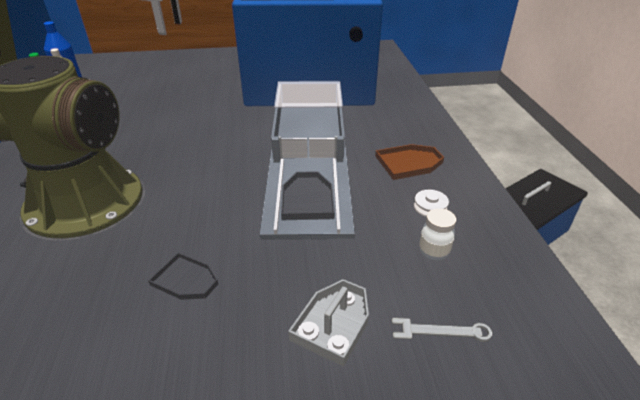

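The top view shows the dark tray in the lane at (297,213). The look-alikes are a smaller dark tray on the bench at (368,305) and a brown one at (254,123). The tray meant is the one in the lane: it is dark, and the larger of the two dark ones. The only basket is at (417,212), nose up-left near (397,190). The jar is at (361,128), the pulley at (315,122) and the spanner at (424,152). Next is a close crop to check.

```bash
python3 - <<'E'
from h import *
c=np.load('last_top.npz'); im=c['img'][...,::-1]
A=cv2.resize(im[165:260,175:345],None,fx=4.5,fy=4.5,interpolation=cv2.INTER_CUBIC)[:, :765]
B=cv2.resize(im[180:242,380:450],None,fx=2.6*1,fy=2.6,interpolation=cv2.INTER_CUBIC)
S=np.load('last_side.npz')['img'][...,::-1]
C=cv2.resize(S[270:365,280:385],None,fx=1.65,fy=1.65,interpolation=cv2.INTER_CUBIC)
D=cv2.resize(im[270:340,335:400],None,fx=2.4,fy=2.4)
W=np.zeros((600,780,3),np.uint8)
W[:A.shape[0],:A.shape[1]]=A
x=0
for q in(B,C,D): W[432:432+q.shape[0],x:x+q.shape[1]]=q[:168]; x+=q.shape[1]+10
cv2.imwrite('pics/crop1.png',W)
w=world(c)
def z(u,v): print((u,v),w[v,u].round(4))
for u,v in[(297,213),(297,196),(210,200),(145,195),(417,212),(415,208),(320,181),(368,305),(340,215),(239,200)]: z(u,v)
# basket pts
for nm in('top','side'):
    ww=world(np.load(f'last_{nm}.npz')).reshape(-1,3)
    m=(abs(ww[:,0]-w[212,417,0])<.12)&(abs(ww[:,1]-w[212,417,1])<.12)&(ww[:,2]>.045)&(ww[:,2]<.06)
    h=ww[m]; print(nm,m.sum(),h.mean(0),h.min(0),h.max(0))
    r=cv2.minAreaRect(h[:,:2].astype(np.float32)*1000);print(r)
    m=(abs(ww[:,0]-w[212,417,0])<.12)&(abs(ww[:,1]-w[212,417,1])<.12)&(ww[:,2]>.013)&(ww[:,2]<.03)
    r=cv2.minAreaRect(ww[m][:,:2].astype(np.float32)*1000);print(m.sum(),r)
E
```

```text
(297, 213) [ 0.4966 -0.0772  0.0144]
(297, 196) [ 0.5442 -0.0769  0.0142]
(210, 200) [0.5347 0.1618 0.0123]
(145, 195) [0.5346 0.307  0.0795]
(417, 212) [ 0.5001 -0.4112 -0.0021]
(415, 208) [ 0.5023 -0.3928  0.0481]
(320, 181) [ 0.5907 -0.1406 -0.0016]
(368, 305) [ 0.2507 -0.2658 -0.0005]
(340, 215) [ 0.4934 -0.1958 -0.0044]
(239, 200) [0.5305 0.0784 0.0303]
top 98 [ 0.50632933 -0.39388377  0.05034621] [ 0.48509494 -0.42101132  0.04528704] [ 0.52742382 -0.36757061  0.05490568]
((506.4693908691406, -394.7450866699219), (63.6541633605957, 11.017995834350586), 54.20064926147461)
379 ((506.4212646484375, -395.4776916503906), (138.9413299560547, 99.70791625976562), 53.704776763916016)
side 256 [ 0.50517436 -0.40085565  0.05252138] [ 0.48394096 -0.42592443  0.04505171] [ 0.52856812 -0.37182072  0.05658169]
((505.94189453125, -397.7765197753906), (64.44392395019531, 11.308858871459961), 53.585018157958984)
1406 ((506.09283447265625, -397.61297607421875), (141.07830810546875, 99.48963928222656), 53.83531951904297)
```

View pics/crop1.png

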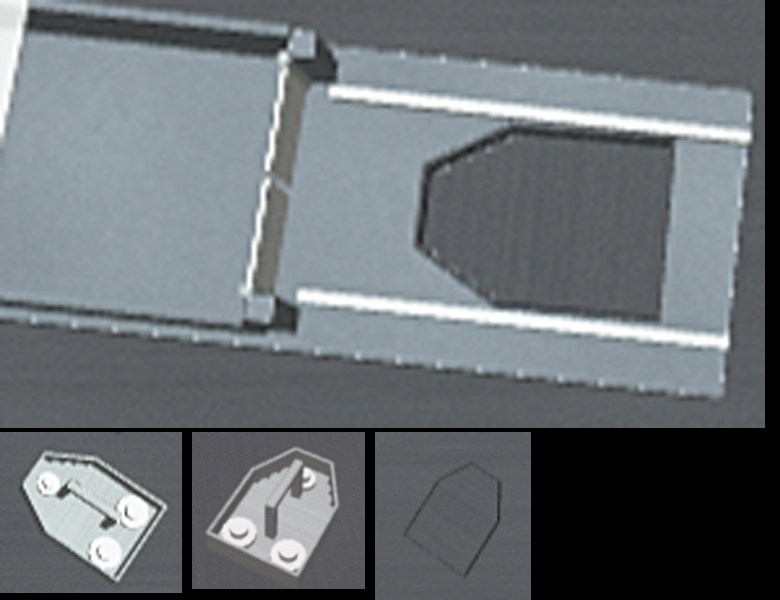

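The crop confirms the lane tray, nose towards the flaps. The basket's nose points up-left, and its handle and wall fits agree to about 3 mm. Next I fit the washer and tray poses.

```bash
cat >> h.py <<'E'
from scipy.optimize import minimize
from scipy.spatial import ConvexHull
HT=np.array([[-55,-75],[55,-75],[55,25],[25,75],[-25,75],[-55,25]])/1000
HB=np.array([[-49,-69],[49,-69],[49,22],[22,69],[-22,69],[-49,22]])/1000
def prism(p,H,z0,z1):
    c,s=np.cos(p[2]),np.sin(p[2]); q=H@np.array([[c,s],[-s,c]])+p[:2]
    return np.r_[np.c_[q,np.full(len(q),z0)],np.c_[q,np.full(len(q),z1)]]
def hullmask(c,P,S=4):
    q=((pix(c,P)+.5)*S-.5); m=np.zeros((400*S,640*S),np.uint8)
    cv2.fillPoly(m,[np.round(cv2.convexHull(q.astype(np.float32))*16).astype(np.int32)],1,shift=4)
    return cv2.resize(m.astype(np.float32),(640,400),interpolation=cv2.INTER_AREA)
def fit(views,p0,H,z0,z1,sd=.006):
    """views: list of (cam,mask float)"""
    def f(p): return sum(np.abs(hullmask(c,prism(p,H,z0,z1))-m).sum()/m.sum() for c,m in views)
    sim=np.array([p0]+[np.array(p0)+d for d in ([sd,0,0],[0,sd,0],[0,0,.08])])
    r=minimize(f,p0,method='Nelder-Mead',options=dict(initial_simplex=sim,xatol=1e-4,fatol=1e-4)); return r.x,r.fun
def shift(dw,psi):  # world shift (m) -> tool x,y,z cm
    return 100*np.array([np.cos(psi)*dw[0]+np.sin(psi)*dw[1],-dw[2],-np.sin(psi)*dw[0]+np.cos(psi)*dw[1]])
E
python3 - <<'E'
from h import *
T=dict(np.load('last_top.npz'));S=dict(np.load('last_side.npz'))
def comp(c,seed,m):
    n,l=cv2.connectedComponents(m.astype(np.uint8)); k=(l==l[seed[1],seed[0]]); 
    k=cv2.morphologyEx(k.astype(np.uint8),cv2.MORPH_CLOSE,np.ones((3,3))); return k.astype(np.float32)
out=[]
for n,c,seed,box in(('top',T,(297,213),(245,342,185,245)),('side',S,(307,195),(268,350,162,228))):
    g=cv2.cvtColor(c['img'],cv2.COLOR_RGB2GRAY).astype(int); 
    b=np.zeros(g.shape,bool); b[box[2]:box[3],box[0]:box[1]]=1
    m=comp(c,seed,(g<100)&b); print(n,g[seed[1],seed[0]],m.sum()); out.append((c,m))
p0=[.50,-.085,np.radians(86)]
for v in([out[0]],[out[1]],out): p,f=fit(v,p0,HT,.015,.033); print('tray',p[:2].round(4),np.degrees(p[2]).round(2),f)
# washer deck: white guides in top, ray to z=.027
def ray(c,uv,z):
    M=np.linalg.inv(c['world_to_cam']);K=c['camera_matrix'];uv=np.atleast_2d(uv)
    d=np.c_[(uv[:,0]-K[0,2])/K[0,0],-(uv[:,1]-K[1,2])/K[1,1],-np.ones(len(uv))]@M[:3,:3].T
    return M[:3,3]+d*((z-M[2,3])/d[:,2])[:,None]
for n,c,bs in(('top',T,[(245,345,180,200),(237,342,226,245)]),('side',S,[(262,284,160,234),(330,358,160,234)])):
    g=c['img'].min(2)
    for b in bs:
        v,u=np.where(g[b[2]:b[3],b[0]:b[1]]>215); P=ray(c,np.c_[u+b[0],v+b[2]].astype(float),.0265)[:,:2]
        vx,vy,x0,y0=cv2.fitLine(P.astype(np.float32),cv2.DIST_HUBER,0,.01,.01).ravel()
        print(n,len(P),np.degrees(np.arctan(vx/vy)),'x at y=-.1:',x0+vx/vy*(-.1-y0),P[:,1].min(),P[:,1].max())
print('deck outer corners',ray(T,[(341.9,185),(335.4,253.2)],.015), ray(S,[(261.5,234.5),(353.5,235)],.015))
w=world(T); 
for u,v in[(115,262),(138,130),(110,222)]: print('cab',w[v,u])
q=lambda c,p,z: None
for v in(out,): pass
for n,c in(('top',T),('side',S)):
    pass
E
```

```text
top 95 2058.0
side 88 2247.0
tray [ 0.4791 -0.0896] 94.79 0.404154509305954
tray [ 0.4788 -0.0933] 95.29 0.4112427532672882
tray [ 0.4774 -0.0916] 97.65 0.823776364326477
top 202 6.72453 x at y=-.1: 0.55549246 -0.19767765919420527 0.05632967783153153
top 219 6.7426567 x at y=-.1: 0.42888138 -0.18225762489138622 0.0708321522872852
side 150 6.7111564 x at y=-.1: 0.42803285 -0.1817273037602709 0.06243980625826984
side 149 6.854945 x at y=-.1: 0.5550641 -0.19809989232257852 0.045749823943027956
deck outer corners [[ 0.57461625 -0.20135211  0.015     ]
 [ 0.3867152  -0.18064778  0.015     ]] [[ 0.39105483 -0.18463787  0.015     ]
 [ 0.57223677 -0.21004941  0.015     ]]
cab [ 0.36915692  0.41092891 -0.00233677]
cab [0.73253757 0.36787369 0.02875141]
cab [0.46547047 0.38815499 0.079564  ]
```

```bash
python3 - <<'E'
from h import *
T=dict(np.load('last_top.npz'));S=dict(np.load('last_side.npz'))
def comp(seed,m):
    n,l=cv2.connectedComponents(m.astype(np.uint8)); k=(l==l[seed[1],seed[0]]); 
    return cv2.morphologyEx(k.astype(np.uint8),cv2.MORPH_CLOSE,np.ones((3,3))).astype(np.float32)
def go(name,seeds,test,H,z0,z1,p0):
    out=[]
    for c,seed,box in zip((T,S),*seeds):
        g=cv2.cvtColor(c['img'],cv2.COLOR_RGB2GRAY).astype(int); b=np.zeros(g.shape,bool); b[box[2]:box[3],box[0]:box[1]]=1
        out.append((c,comp(seed,test(g)&b)))
    for v in([out[0]],[out[1]],out):
        p,f=fit(v,p0,H,z0,z1); print(name,p[:2].round(4),np.degrees(p[2]).round(2),round(f,3),v[0][1].sum())
go('tray',([(297,213),(307,195)],[(245,342,185,245),(268,350,162,228)]),lambda g:g<103,HT,.015,.033,[.493,-.085,np.radians(-6.75)])
go('basket',([(410,215),(345,330)],[(380,450,180,242),(280,385,270,365)]),lambda g:g>112,HB,0,.024,[.506,-.396,np.radians(-36)])
o=ctrl.get_obs();psi=o['eef_rot'][2]; print(shift(np.array([.506,-.396,.224])-o['ee_pos'],psi), psi)
E
```

```text
tray [ 0.4943 -0.0737] -5.04 0.032 2063.0
tray [ 0.4937 -0.0765] -5.28 0.036 2252.0
tray [ 0.4942 -0.075 ] -5.27 0.077 2063.0
basket [ 0.5095 -0.3975] -36.05 0.051 1678.0
basket [ 0.5104 -0.3843] -35.41 0.309 3332.0
basket [ 0.5078 -0.3947] -36.95 0.429 1678.0
[-7.76296338e+01 -3.60052680e-03 -6.01291541e+01] 1.2669950471281248
```

Request:
jog_arm --targets '[[5,[-77.6,0,-60.1],1.9],[5,[-77.6,0,-60.1],1.9],[5,[-77.6,0,-60.1],1.9],[5,[-77.6,0,-60.1],1.9],[5,[-77.6,0,-60.1],1.9],[5,[-77.6,0,-60.1],1.9],[5,[-77.6,0,-60.1],1.9],[5,[-77.6,0,-60.1],1.9],[5,[-77.6,0,-60.1],1.9],[5,[-77.6,0,-60.1],1.9]]' --grip_force 40

```text
time_s: 1.1
ee_pos: [0.3385, 0.054, 0.2246]
eef_rot: [-1.571, -0.001, -0.239]
force: [1.5, -0.0, -0.3]
grip_width: 0.0504
```

```bash
cat > s.py <<'E'
from h import *; import sys
a=[float(v) for v in sys.argv[1:]]; o=ctrl.get_obs(); psi=o['eef_rot'][2]
print('t',o['time_s'],o['ee_pos'].round(4),o['eef_rot'].round(4),'F',o['force'].round(1),o['grip_width'].round(4))
if a: print('shift',shift(np.array(a[:3])-o['ee_pos'],psi).round(2),'turn',round(psi-np.radians(a[3]),3))
E
python3 s.py .507 -.3965 .224 -36.1
```

```text
Traceback (most recent call last):
  File "s.py", line 3, in <module>
    print('t',o['time_s'],o['ee_pos'].round(4),o['eef_rot'].round(4),'F',o['force'].round(1),o['grip_width'].round(4))
                                                                                             ^^^^^^^^^^^^^^^^^^^^^
AttributeError: 'float' object has no attribute 'round'
```

```bash
sed -i "s/o\['grip_width'\].round(4)/o['grip_width']/" s.py; python3 s.py .507 -.3965 .224 -36.1
```

```text
t 1.1 [0.3385 0.054  0.2246] [-1.5706e+00 -7.0000e-04 -2.3900e-01] F [ 1.5 -0.  -0.3] 0.050434127161441564
shift [ 27.04   0.06 -39.78] turn 0.391
```

Request:
jog_arm --targets '[[5,[27,0,-39.8],0.39],[5,[27,0,-39.8],0.39],[5,[27,0,-39.8],0.39],[5,[27,0,-39.8],0.39],[5,[27,0,-39.8],0.39],[5,[27,0,-39.8],0.39],[5,[27,0,-39.8],0.39],[5,[27,0,-39.8],0.39],[5,[27,0,-39.8],0.39],[5,[27,0,-39.8],0.39]]'

```text
time_s: 2.1
ee_pos: [0.5093, -0.3964, 0.2233]
eef_rot: [-1.571, 0.001, -0.624]
force: [0.9, 0.3, -1.1]
grip_width: 0.0501
```

Request:
jog_arm --targets '[[5,[0,0,0],0],[5,[0,0,0],0],[5,[0,0,0],0],[5,[0,0,0],0]]'

```text
time_s: 2.5
ee_pos: [0.5093, -0.3926, 0.225]
eef_rot: [-1.571, -0.0, -0.622]
force: [-0.2, -0.6, -0.5]
grip_width: 0.0501
```

```bash
python3 s.py .507 -.3965 .044 -36.1
```

```text
t 2.5 [ 0.5093 -0.3926  0.225 ] [-1.5708e+00 -5.0000e-04 -6.2210e-01] F [-0.2 -0.6 -0.5] 0.05013592670024579
shift [ 0.04 18.1  -0.45] turn 0.008
```

Request:
jog_arm --targets '[[5,[0,4,-0.4],0.008],[5,[0,8,-0.4],0.008],[5,[0,12,-0.4],0.008],[5,[0,15,-0.4],0.008],[5,[0,17,-0.4],0.008],[5,[0,18,-0.4],0.008],[5,[0,18,-0.4],0.008],[5,[0,18,-0.4],0.008]]'

```text
time_s: 3.3
ee_pos: [0.5074, -0.397, 0.0458]
eef_rot: [-1.571, -0.002, -0.631]
force: [-0.2, -0.6, 1.0]
grip_width: 0.0501
```

Request:
jog_arm --targets '[[0,[0,0,0],0],[0,[0,0,0],0],[0,[0,0,0],0],[0,[0,0,0],0],[0,[0,0,0],0],[0,[0,0,0],0],[0,[0,0,0],0],[0,[0,0,0],0]]'

```text
time_s: 4.1
ee_pos: [0.5068, -0.3967, 0.0445]
eef_rot: [-1.571, 0.0, -0.631]
force: [-3.1, 1.9, 3.5]
grip_width: 0.0094
```

```bash
python3 s.py .494 -.075 .14 -5.2; python3 - <<'E'
from h import *
for n in('top','side'): c=grab(n); cv2.imwrite(f'pics/{n}1.png',c['img'][...,::-1])
a=cv2.imread('pics/top1.png')[150:275,340:500];b=cv2.imread('pics/side1.png')[240:390,240:440]
cv2.imwrite('pics/g1.png',np.hstack([cv2.resize(a,(400,312)),cv2.resize(b,(400,312))]))
E
```

```text
t 4.1 [ 0.5068 -0.3967  0.0445] [-1.5708e+00  4.0000e-04 -6.3100e-01] F [-3.1  1.9  3.5] 0.00936858020658267
shift [-20.01  -9.55  25.22] turn -0.54
```

View pics/g1.png

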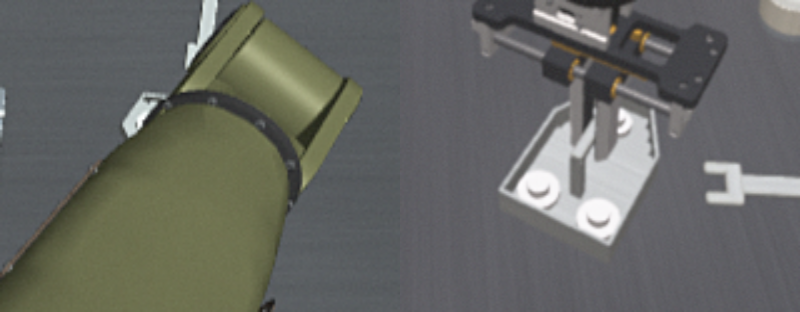

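Side view: the fingers close on the bar near (580,140), opening 9.4 mm, so the bar is gripped. Next I lift it and carry it over the tray.

Request:
jog_arm --targets '[[0,[0,-1,0],0],[0,[0,-3,0],0],[0,[0,-6,0],0],[0,[0,-9.5,0],0],[0,[-3,-9.5,3.8],-0.08],[0,[-6,-9.5,7.5],-0.16],[0,[-9,-9.5,11.3],-0.24],[0,[-12,-9.5,15.1],-0.32],[0,[-15,-9.5,18.9],-0.4],[0,[-18,-9.5,22.7],-0.48]]'

```text
time_s: 5.2
ee_pos: [0.4952, -0.1055, 0.14]
eef_rot: [-1.571, -0.001, -0.148]
force: [1.1, -0.5, -3.6]
grip_width: 0.0092
```

```bash
python3 s.py .494 -.080 .14 -5.2
```

```text
t 5.2 [ 0.4952 -0.1055  0.14  ] [-1.5708e+00 -1.0000e-03 -1.4800e-01] F [ 1.1 -0.5 -3.6] 0.009190938153764847
shift [-0.49 -0.    2.51] turn -0.057
```

Request:
jog_arm --targets '[[0,[-0.2,0,1.5],-0.03],[0,[-0.4,1.5,2.5],-0.057],[0,[-0.4,3.5,2.5],-0.057],[0,[-0.4,4.5,2.5],-0.057],[0,[-0.4,4.5,2.5],-0.057],[0,[-0.4,4.5,2.5],-0.057],[0,[-0.4,4.5,2.5],-0.057],[0,[-0.4,4.5,2.5],-0.057]]'

```text
time_s: 6.0
ee_pos: [0.4956, -0.0823, 0.0951]
eef_rot: [-1.571, -0.001, -0.094]
force: [-0.8, -0.2, -2.4]
grip_width: 0.0095
```

```bash
python3 s.py .494 -.075 .14 -5.2; python3 - <<'E'
from h import *
for n in('top','side'): c=grab(n); cv2.imwrite(f'pics/{n}2.png',c['img'][...,::-1])
a=cv2.imread('pics/top2.png')[160:260,220:350];b=cv2.imread('pics/side2.png')[130:240,245:375]
cv2.imwrite('pics/g2.png',np.hstack([cv2.resize(a,(260,200)),cv2.resize(b,(520,440))[:200*0+440][:, :520] if 0 else cv2.resize(b,(236,200))]) if 0 else cv2.resize(b,(780,600),interpolation=cv2.INTER_CUBIC)[:600])
E
```

```text
t 6.0 [ 0.4956 -0.0823  0.0951] [-1.571e+00 -1.100e-03 -9.430e-02] F [-0.8 -0.2 -2.4] 0.009462308409659703
shift [-0.23 -4.49  0.71] turn -0.004
```

View pics/g2.png

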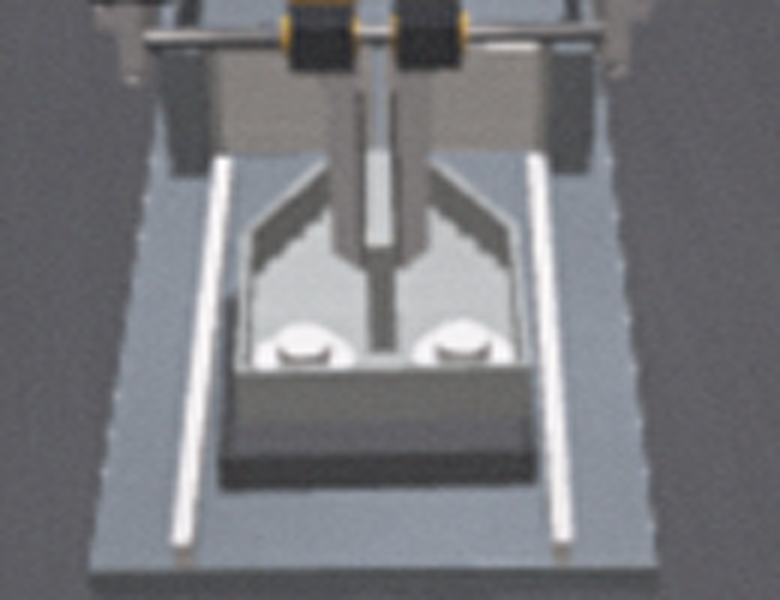

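```bash
python3 - <<'E'
from h import *
c=dict(np.load('last_side.npz'))
def ray(c,uv,z):
    M=np.linalg.inv(c['world_to_cam']);K=c['camera_matrix'];uv=np.atleast_2d(uv)
    d=np.c_[(uv[:,0]-K[0,2])/K[0,0],-(uv[:,1]-K[1,2])/K[1,1],-np.ones(len(uv))]@M[:3,:3].T
    return M[:3,3]+d*((z-M[2,3])/d[:,2])[:,None]
f=lambda x,y:(245+(x+.5)/6-.5,130+(y+.5)*110/600-.5)
for n,H,p,z in(('basket top',HB,[.4956,-.0823,-.0943],.0746),('tray bot',HT,[.494,-.0755,-.0915],.015)):
    P=prism(p,H,z,z)[:6]; q=pix(c,P); print(n,'model',P[:2].round(4).tolist(),'crop px',((q[:6]-[245,130])*[6,600/110]).round(0).tolist())
print(ray(c,[f(236,372),f(532,372)],.0746).round(4)); print(ray(c,[f(222,490),f(534,490)],.015).round(4))
# edges: column profile of image gray along rear middle
g=cv2.cvtColor(c['img'],cv2.COLOR_RGB2GRAY); print(g[188:224,308],g[188:224,290]); print(g[205,278:340])
E
```

```text
basket top model [[0.4403, -0.1464, 0.0746], [0.5379, -0.1556, 0.0746]] crop px [[231.0, 366.0], [527.0, 360.0], [512.0, 219.0], [433.0, 155.0], [314.0, 157.0], [238.0, 224.0]]
tray bot model [[0.4324, -0.1452, 0.015], [0.5419, -0.1552, 0.015]] crop px [[216.0, 490.0], [535.0, 483.0], [518.0, 325.0], [434.0, 256.0], [305.0, 259.0], [224.0, 331.0]]
[[ 0.4412 -0.1486  0.0746]
 [ 0.538  -0.1613  0.0746]]
[[ 0.4336 -0.1439  0.015 ]
 [ 0.5402 -0.158   0.015 ]]
[102 103 102 103 101 106 142 190 195 166 116 101 103 107 104 106 103 106
 105 103  94  97  98 100  92  73  62  64  64  65  66  98 140 149 150 145] [197 196 195 207 228 239 237 240 240 208 140 104 104 103 103 107 106 105
 103  97  97  95  94  97  91  79  63  62  63  63  59  80 124 141 141 141]
[237 165 133 116  92  79  93 106 106 108 103 103 105 102 107 104 107 106
 104 103 106 106 104 103 101 106 108 104 106 105 106 104 105 106 107 108
 106 104 106 106 103 103 104 103 101 103  99 104 101 102 104 101 103 104
 100 110 130 165 235 242 225 165]
```

Request:
jog_arm --targets '[[0,[-0.25,0,0.4],0],[0,[-0.25,0,0.9],0],[0,[-0.25,0.6,0.9],0],[0,[-0.25,1.2,0.9],0],[0,[-0.25,1.3,0.9],0],[0,[-0.25,1.3,0.9],0],[0,[-0.25,1.3,0.9],0]]'

```text
time_s: 6.8
ee_pos: [0.4937, -0.0729, 0.0815]
eef_rot: [-1.571, 0.0, -0.094]
force: [0.4, -0.2, -3.0]
grip_width: 0.0093
```

```bash
python3 s.py; python3 - <<'E'
from h import *
c=grab('side'); b=c['img'][...,::-1][150:230,260:360]
cv2.imwrite('pics/g3.png',cv2.resize(b,(800,600),interpolation=cv2.INTER_CUBIC) if 0 else cv2.resize(b,(700,560),interpolation=cv2.INTER_CUBIC))
E
```

```text
t 6.8 [ 0.4937 -0.0729  0.0815] [-1.5708  0.     -0.0941] F [ 0.4 -0.2 -3. ] 0.009275233613173324
```

View pics/g3.png

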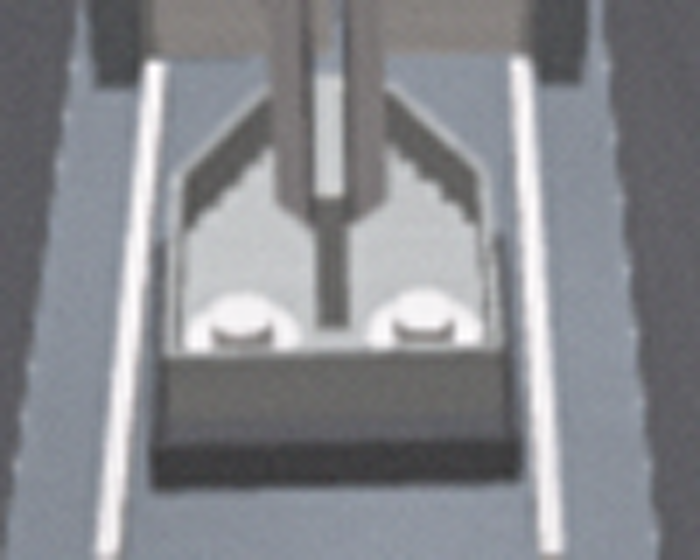

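```bash
python3 - <<'E'
from h import *
c=dict(np.load('last_side.npz'))
def ray(uv,z):
    M=np.linalg.inv(c['world_to_cam']);K=c['camera_matrix'];uv=np.atleast_2d(uv)
    d=np.c_[(uv[:,0]-K[0,2])/K[0,0],-(uv[:,1]-K[1,2])/K[1,1],-np.ones(len(uv))]@M[:3,:3].T
    return M[:3,3]+d*((z-M[2,3])/d[:,2])[:,None]
f=lambda x,y:(260+x/7-.5,150+y/7-.5)
for n,a,b,z,h in(('basket',(165,356),(502,351),.061,.069),('tray',(152,491),(520,480),.015,.075)):
    P=ray([f(*a),f(*b)],z)[:,:2]; d=P[1]-P[0]; yaw=np.arctan2(d[1],d[0]); m=P.mean(0)
    print(n,P.round(4).tolist(),'w',np.hypot(*d).round(4),'yaw',np.degrees(yaw).round(1),'centre@-5.4',(m+h*np.array([np.sin(.094),np.cos(.094)])).round(4))
g=cv2.cvtColor(c['img'],cv2.COLOR_RGB2GRAY)
for u in(288,305,325): print(g[196:224,u])
for v in(190,205,216): print(g[v,276:340])
E
```

```text
basket [[0.4394, -0.1392], [0.5359, -0.1496]] w 0.097 yaw -6.1 centre@-5.4 [ 0.4941 -0.0757]
tray [[0.4328, -0.1445], [0.5413, -0.1538]] w 0.1089 yaw -4.9 centre@-5.4 [ 0.4941 -0.0745]
[243 247 246 239 181 114 100 105 104 105 108 105 105 101  96  96  93  78
  69  64  63  64  60  80 122 139 141 140]
[148 178 194 186 140 105 104 101 106 103 107 104 104 102  98  98  90  72
  61  64  62  63  60  92 142 148 145 146]
[235 237 236 182 120  97 103 104 105 104 101 102 101  97  96  95  85  68
  66  64  66  61  75 110 145 150 149 149]
[143 186 241 243 200 141 109 130 169 145 168 199 201 199 199 201 199 199
 197 197 198 196 197 198 198 197 198 200 191 131 100 104 104 137 188 199
 196 194 194 193 194 193 195 196 197 197 191 191 191 191 191 194 185 163
 177 121 110 132 166 239 245 226 164 142]
[226 241 236 163 130 117  89  79 102 107 106 105 105 104 106 104 105 107
 105 104 106 104 107 107 104 104 103 105 107 103 105 106 104 103 107 104
 104 104 104 107 104 103 104 107 101 104 103 100 106 104 103 103 106 105
 104  97  81  99 132 168 235 240 226 165]
[240 234 157 132 134  89  61  63  63  63  60  65  63  63  62  64  63  64
  60  63  64  64  59  64  66  62  64  63  65  62  66  66  64  63  63  64
  59  64  64  67  66  64  63  63  63  64  65  60  66  66  68  66  63  65
  65  62  61  69  90 145 193 235 236 202]
```

Request:
jog_arm --targets '[[0,[0,0.2,0.1],0],[0,[0,0.5,0.1],0],[0,[0,0.8,0.1],0],[0,[0,1.1,0.1],0],[0,[0,1.4,0.1],0],[0,[0,1.6,0.1],0],[0,[0,1.8,0.1],0],[0,[0,1.9,0.1],0],[0,[0,1.9,0.1],0]]'

```text
time_s: 7.75
ee_pos: [0.4938, -0.0718, 0.0625]
eef_rot: [-1.571, -0.0, -0.094]
force: [-1.0, -0.3, -1.7]
grip_width: 0.0096
```

Request:
jog_arm --targets '[[0,[0,0.1,0],0],[0,[0,0.1,0],0],[3.5,[0,0.1,0],0],[3.5,[0,0.1,0],0],[3.5,[0,0.1,0],0],[3.5,[0,0.1,0],0],[3.5,[0,-3,0],0],[3.5,[0,-7,0],0],[3.5,[0,-10,0],0],[3.5,[0,-10,0],0]]'

```text
time_s: 8.75
ee_pos: [0.4953, -0.0722, 0.1663]
eef_rot: [-1.572, -0.007, -0.094]
force: [-0.9, -1.0, -1.0]
grip_width: 0.0348
```

Request:
jog_arm --targets '[[3.5,[0,0,-4],0],[3.5,[0,0,-8],0],[3.5,[0,0,-12],0],[3.5,[0,0,-14],0],[3.5,[0,0,-14],0],[3.5,[0,0,-14],0]]'

```text
time_s: 9.35
ee_pos: [0.4804, -0.2108, 0.1617]
eef_rot: [-1.57, 0.001, -0.095]
force: [-0.1, -0.8, -0.4]
grip_width: 0.0346
```

```bash
python3 s.py; python3 - <<'E'
from h import *
a=grab('top')['img'][...,::-1][165:260,220:345];c=grab('side'); b=c['img'][...,::-1][130:240,245:375]
cv2.imwrite('pics/g4.png',np.hstack([cv2.resize(a,(390,296),interpolation=2),cv2.resize(b,(390,296),interpolation=2)]))
w=world(c).reshape(-1,3)
m=(abs(w[:,0]-.494)<.05)&(abs(w[:,1]+.08)<.06)&(w[:,2]>.06)&(w[:,2]<.08); print(m.sum(),np.percentile(w[m,2],[5,50,95]),cv2.minAreaRect((w[m][:,:2]*1000).astype(np.float32)))
E
```

```text
t 9.35 [ 0.4804 -0.2108  0.1617] [-1.5702e+00  1.0000e-03 -9.4700e-02] F [-0.1 -0.8 -0.4] 0.034643537492915266
96 [0.06305785 0.07083944 0.07263771] ((494.7220764160156, -76.33783721923828), (65.2211685180664, 8.598167419433594), 83.83958435058594)
```

View pics/g4.png

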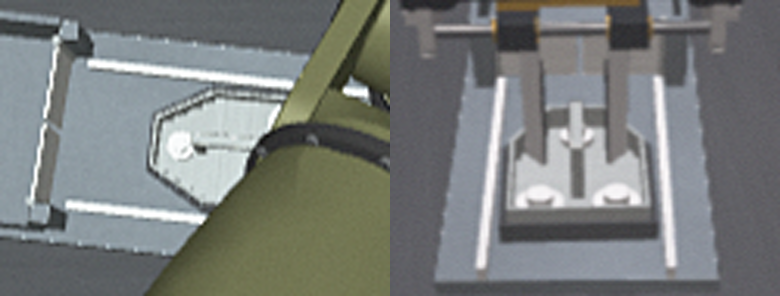

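Top and side views: the basket sits inside the tray with an even rim gap. Handle top measures 71–72 mm against 72 expected, so it is fully home. Next I set up the push.

```bash
python3 s.py .483 -.178 .040 -6.75
```

```text
t 9.45 [ 0.4806 -0.2102  0.1621] [-1.5704e+00  5.0000e-04 -9.3100e-02] F [-0.4  0.4 -0.6] 0.03503573208455284
shift [-0.06 12.21  3.23] turn 0.025
```

Request:
jog_arm --targets '[[4,[0,3,3.2],0.025],[4,[0,7,3.2],0.025],[4,[0,10,3.2],0.025],[4,[0,12,3.2],0.025],[4,[0,12.2,3.2],0.025],[4,[0,12.2,3.2],0.025],[4,[0,12.2,3.2],0.025],[4,[0,12.2,3.2],0.025]]'

```text
time_s: 10.25
ee_pos: [0.4842, -0.1795, 0.0416]
eef_rot: [-1.571, -0.002, -0.119]
force: [-0.2, -0.7, 0.6]
grip_width: 0.0402
```

```bash
python3 s.py .5229 .1624 .040 -6.75
```

```text
t 10.25 [ 0.4842 -0.1795  0.0416] [-1.5714 -0.0019 -0.1188] F [-0.2 -0.7  0.6] 0.04018462852415453
shift [-0.21  0.16 34.4 ] turn -0.001
```

Request:
jog_arm --targets '[[4,[0,0.1,1],0],[4,[0,0.1,2],0],[4,[0,0.1,3],0],[4,[0,0.1,4],0],[4,[0,0.1,5],0],[4,[0,0.1,6],0],[4,[0,0.1,7],0],[4,[0,0.1,8],0],[4,[0,0.1,9],0],[4,[0,0.1,10],0]]'

```text
time_s: 11.25
ee_pos: [0.4956, -0.0795, 0.0397]
eef_rot: [-1.572, -0.001, -0.118]
force: [-0.6, -5.8, 0.6]
grip_width: 0.0399
```

```bash
python3 s.py .5229 .1624 .040 -6.75; python3 - <<'E'
from h import *
b=grab('side')['img'][...,::-1][100:240,240:380]
cv2.imwrite('pics/g5.png',cv2.resize(b,(560,560),interpolation=2))
E
```

```text
t 11.25 [ 0.4956 -0.0795  0.0397] [-1.5717e+00 -6.0000e-04 -1.1850e-01] F [-0.6 -5.8  0.6] 0.03990118533819053
shift [-0.15 -0.03 24.34] turn -0.001
```

View pics/g5.png

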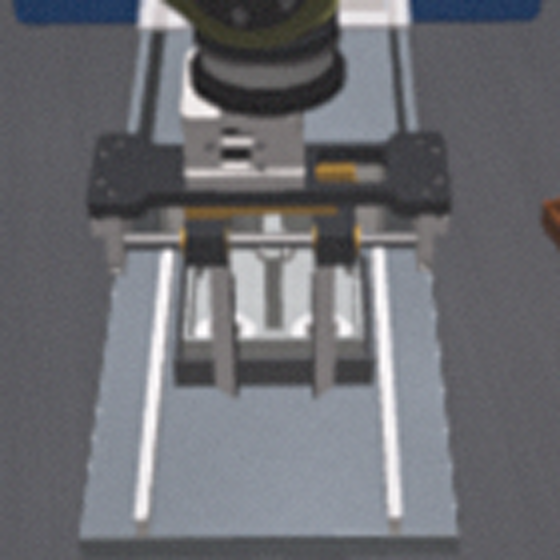

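The fingers, with tips at (228,390) and (320,390), are pushing squarely on the tray's rear wall. The tray is straight between the guides, and the push force is about 6 N.

Request:
jog_arm --targets '[[4,[-0.1,0,1],0],[4,[-0.1,0,2],0],[4,[-0.1,0,3],0],[4,[-0.1,0,4],0],[4,[-0.1,0,5],0],[4,[-0.1,0,6],0],[4,[-0.1,0,7],0],[4,[-0.1,0,8],0],[4,[-0.1,0,9],0],[4,[-0.1,0,10],0]]'

```text
time_s: 12.3
ee_pos: [0.5063, 0.0192, 0.0397]
eef_rot: [-1.572, -0.0, -0.119]
force: [-0.7, -9.0, 3.2]
grip_width: 0.0403
```

Request:
jog_arm --targets '[[4,[0,0,1],0],[4,[0,0,2],0],[4,[0,0,3],0],[4,[0,0,4],0],[4,[0,0,5],0],[4,[0,0,6],0],[4,[0,0,7],0],[4,[0,0,8],0]]'

```text
time_s: 13.1
ee_pos: [0.5157, 0.0987, 0.0397]
eef_rot: [-1.572, -0.0, -0.119]
force: [-0.7, -9.0, 3.3]
grip_width: 0.0403
```

```bash
python3 s.py .5229 .1624 .040 -6.75
```

```text
t 13.1 [0.5157 0.0987 0.0397] [-1.5721e+00 -1.0000e-04 -1.1870e-01] F [-0.7 -9.   3.3] 0.04032891180432402
shift [-0.04 -0.03  6.41] turn -0.001
```

Request:
jog_arm --targets '[[4,[0,0,1],0],[4,[0,0,2],0],[4,[0,0,3],0],[4,[0,0,4],0],[4,[0,0,5],0],[4,[0,0,6],0],[4,[0,0,6.6],0],[4,[0,0,6.8],0],[4,[0,0,6.8],0],[4,[0,0,6.8],0]]'

```text
time_s: 14.1
ee_pos: [0.5237, 0.1666, 0.0396]
eef_rot: [-1.571, 0.0, -0.119]
force: [-0.8, -2.6, 1.3]
grip_width: 0.0403
```

```bash
python3 s.py; python3 - <<'E'
from h import *
a=grab('side')['img'][...,::-1][60:200,240:380];b=grab('top')['img'][...,::-1][140:270,100:270]
cv2.imwrite('pics/g6.png',np.hstack([cv2.resize(a,(390,390),interpolation=2),cv2.resize(b,(400,390),interpolation=2)]))
E
```

```text
t 14.1 [0.5237 0.1666 0.0396] [-1.5708  0.     -0.1187] F [-0.8 -2.6  1.3] 0.04028495674505155
```

View pics/g6.png

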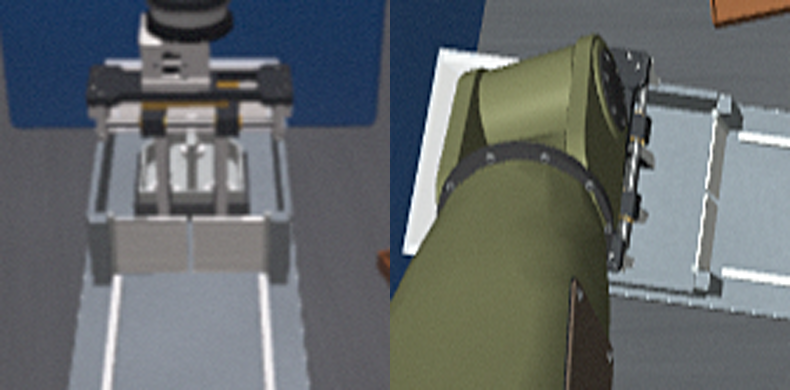

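Both flaps are shut, side view (150,245) and (230,245), with the tray behind them and straight. Next I back off slightly, rise clear and check.

Request:
jog_arm --targets '[[4,[0,0,-0.3],0],[4,[0,0,-0.3],0],[4,[0,-3,-0.3],0],[4,[0,-7,-0.3],0],[4,[0,-12,-0.3],0],[4,[0,-16,-0.3],0],[4,[0,-19,-0.3],0],[4,[0,-20,-0.3],0],[4,[0,-20,-0.3],0]]'

```text
time_s: 15.1
ee_pos: [0.5238, 0.1634, 0.24]
eef_rot: [-1.57, -0.002, -0.119]
force: [0.2, 0.5, -1.1]
grip_width: 0.0395
```

Request:
jog_arm --targets '[[4,[0,0,-5],0],[4,[0,0,-10],0],[4,[0,0,-15],0],[4,[0,0,-20],0],[4,[0,0,-25],0],[4,[0,0,-28],0],[4,[0,0,-28],0],[4,[0,0,-28],0],[4,[0,0,-28],0]]'

```text
time_s: 16.0
ee_pos: [0.4902, -0.1138, 0.2384]
eef_rot: [-1.57, 0.002, -0.118]
force: [0.7, -1.0, -0.4]
grip_width: 0.0402
```

```bash
python3 s.py; python3 - <<'E'
from h import *
a=grab('side')['img'][...,::-1];t=grab('top');b=t['img'][...,::-1]
cv2.imwrite('pics/g7.png',np.hstack([cv2.resize(a,(400,250)),cv2.resize(b,(400,250))]))
cv2.imwrite('pics/g7.png',np.vstack([cv2.imread('pics/g7.png'),cv2.resize(np.hstack([a[60:200,230:390],b[140:260,100:260][:140] if 0 else cv2.copyMakeBorder(b[140:260,95:255],0,20,0,0,0)]),(800,350),interpolation=2)]))
w=world(t).reshape(-1,3); o=np.array([.513,.079]); al=np.radians(-6.75); c,s=np.cos(al),np.sin(al)
q=(w[:,:2]-o)@np.array([[c,-s],[s,c]])
m=(abs(q[:,0])<60)/1>0; m&=(abs(q[:,0])<.06)&(q[:,1]>.03)&(q[:,1]<.15)&(w[:,2]>.03)&(w[:,2]<.075); print(m.sum(),'y range',np.percentile(q[m,1],[1,5]))
E
```

```text
t 16.0 [ 0.4902 -0.1138  0.2384] [-1.5703  0.0016 -0.1182] F [ 0.7 -1.  -0.4] 0.04017674654383784
309 y range [0.09809847 0.10023928]
```

View pics/g7.png

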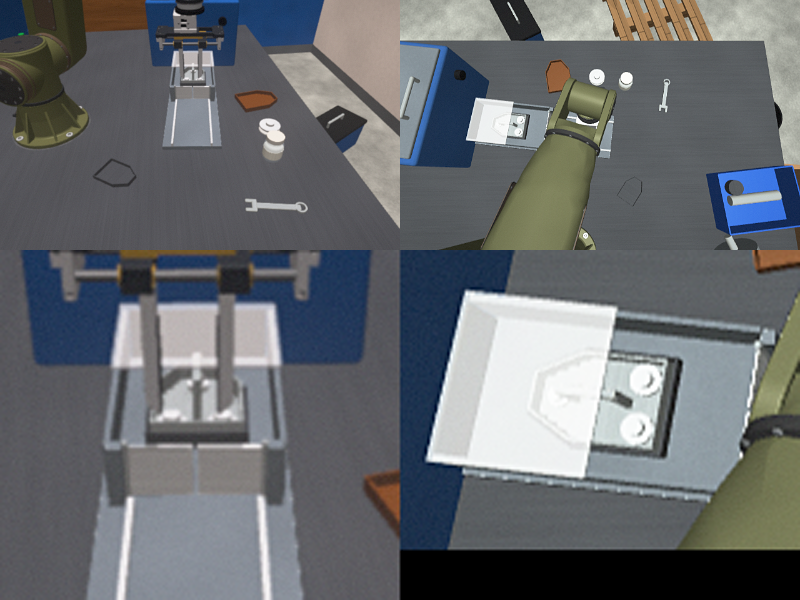

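```bash
python3 -c "
from station import ctrl
print(ctrl.hand_in())"
```

```text
the job is handed in; nothing more can be done
None
```

The parts basket is in the drip tray and the loaded tray is inside the washer, with both flaps shut behind it. I handed the job in at about 16 s of robot time; no verdict was given.

**What I did:** I gripped the basket by its handle, turned it about 31° to match the tray in the lane, lowered it home and released it. I then pushed the tray's rear wall along the lane with two spread fingers and lifted clear.

**Last checks:**
- **Seating:** the handle top measured 71–72 mm above the bench, against 72 expected. Its fitted centre and direction agreed with the tray's to within about 2 mm and 1°. These were taken before the push. Afterwards the basket still looked level and seated.
- **Flaps:** both are shut in the final side view. Depth readings put the load's rear about 98 mm past the flap line, and it needed about 70.
- **Forces:** in the readings at the end of each move, the wrist force was never above about 10 N.
- **Bystanders:** the jar, pulley and spanner look unmoved, and the robot was clear of everything at hand-in.

**Disagreements:** the two cameras differed by about 3 mm on where the basket first stood. Depth readings of the deck were also a few mm low in places. I settled the fit by comparing basket and tray in the same side picture. I did not measure the tray's final yaw; it only looks straight in the pictures.

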